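# Tip the rinsed bearing out of the drip pan on to the drying mat

### The arm

A 6-joint arm with a two-finger parallel gripper is mounted at the origin on the work surface. World frame = base frame: x ahead of the robot, y to its left, z up, the work surface at z = 0. Lengths are in mm, angles in rad, forces in N, time in s.
With the tool pointing down it reaches from about 300 to 775 mm from the base axis. Payload 14.6 kg.
Tool frame: the origin (TCP) lies midway between the tips of the shut fingers; the grasp point (between the pads) lies behind it (manip.grip_depth is the z of the grasp point in the tool frame, in mm); z points along the fingers, y is the line along which they close (so a half turn about z gives the same grasp; the last joint's range is limited). The gripper opens to 94 mm and grips with 3 to 60 N. Pads are 16 mm wide; open, the fingers measure 119 mm over their backs; the gripper's body (75 mm by 177 mm) begins 78 mm behind the grasp point.
Start: joints at [-1.207, 0.3, 1.521, -0, 1.321, -0.067], TCP at [229.671, -499.74, 205.446] pointing down, gripper open.
Joint ranges: [-3.03, 3.03], [-0.79, 2.21], [0.23, 2.52], [-1.04, 4.18], [0, 3.07], [-2.55, 2.55]. Speed limits (rad/s): [2.22, 2.22, 2.57, 3.14, 3.14, 3.14].

### API

Orientations are given as [roll, pitch, yaw] about the fixed x, y, z axes, in that order (R = Rz(yaw) Ry(pitch) Rx(roll)).
In Python, from cell import manip gives the robot as it stands.
- The arm moves only by the shell command python3 nudge.py 'ROWS' [OPENING] [FORCE]. ROWS is a JSON list of rows, 1 to 5 of them, each an object with the fields sx, sy, sz (the shift in mm), ax, ay, az (a rotation vector in rad); a field left out counts as zero; each row is the pose to reach, as a shift and turn from the pose commanded when the command began, along the tool's axes at that moment; what a row does not reach only later rows make up. A row lasts 1/10 s, in which the tool goes at most 50 mm and 0.15 rad, less where a joint would pass 70% of its speed; a pose out of reach is approached as far as the arm can. OPENING is the finger opening in mm, set as the command begins (- or left out keeps the last). The fingers move at their own pace and stop on an object; FORCE is the grip in N (left out, the last holds). Time passes only in rows, so rows that do not move let the fingers close. It prints the time, the measured TCP pose, the force, the opening and the grip force at its end. Input that does not fit is refused with a message, and nothing moves.
- manip.read_state(): the state, without advancing time (a new reading comes with each control period).
- manip.camera(name): name is "scene" or "side" or "wrist"; returns (picture, depth): 384x512x3 uint8, red, green, blue; 384x512 float32, mm along the optical axis (not along the pixel's ray), 0 where there is no reading.
- manip.camera_info(name): a dict with "K" (3x3 intrinsics, pixels), "rvec" (rotation vector, rad) and "tvec" (3), from world to camera coordinates, as OpenCV has them; the wrist camera has in their place "mount" (4x4, takes a point from camera to tool coordinates, whose origin is the TCP and whose axes are the flange's). Camera axes: x right, y down, z forward; pixel columns grow to the right and rows downward; lengths in mm; the calibration is good to about 2 mm. A picture is of the moment at which its call begins: read the wrist's pose just before it. camera_info takes no time and is no camera call.
- manip.sign_off(): hands the job in; it is judged then, once.
The state is a dict: "clock": time; "joints": joint angles; "qd": joint speeds; "effort": joint torques, N m; "eef_pos": TCP position; "eef_rot": TCP orientation; "wrist_force": force on the tool from outside, world axes, zero at the start; "moment": the same for the moment, N m; "finger_gap": finger opening in mm; "finger_force": force on a finger pad.
Only numpy, scipy, OpenCV 4.12 (cv2) and the standard library are available. Lean on these libraries where they do the work, as an engineer would, in place of code of your own. Each camera call takes 0.05 s, during which the arm holds its last target. There are 200 camera calls.

### The job

The freshly rinsed skate bearing in the drip pan must not be fingered or knocked. Take the pan by its black grip, rest its open lip on the rubber mat and raise the grip slowly just until the bearing starts to slide, then hold that angle so that it creeps down the pan and off the lip instead of shooting off. Draw the pan out from under it and stand the pan flat on the shelf clear of the mat, with the bearing lying flat on the mat and everything else left alone.

Things in the scene. Friction and masses are not known exactly. Their poses are not given: they have to be found in the camera images.
- pan: Loose drip pan of aluminium sheet, about 0.25 kg, 170 mm (its x) by 90 mm. Origin: centre of its underside, z up. Floor 2 mm thick; side and back walls 14 mm high, 2 mm thick; the end at +x is open: the lip. Near the back, at x = -70 mm, stands a black grip block 14 mm thick (along x), 44 mm wide, its flat sides 20 to 62 mm above the underside. Stands flat on the shelf (z = 0) at the start.
- pan_grip (a point): Middle of the black grip block of the pan (pan frame x = -70 mm, z = 42 mm); axes as the pan's.
- pan_lip (a point): Middle of the lower edge of the pan's open lip (pan frame x = +85 mm, z = 0); axes as the pan's.
- bearing: Steel skate bearing with black shield, 22 mm across, 7 mm thick, 12 g, lying loose and flat on the pan's floor (pan frame x -25 to +5 mm at the start). Origin: centre of its underside, z along its axis. How slippery the pan is varies: the bearing starts to slide when the floor leans somewhere between 14 and 28 degrees; more tilt than that makes it run away fast.
- mat: Dark rubber drying mat fixed to the shelf, 180 mm (its x) by 150 mm (its y), 4 mm thick, flat. Origin: centre of its underside, z up. Rubber grips the bearing about one and a half times as well as the pan does: a bearing with its front edge on the mat stays there when the pan is drawn back from under it.
- puller: Bystander: red T-handled bearing puller, lying, about 127 mm long and 90 mm wide over the handle, 24 mm high. Origin under the middle of its barrel.
- skate_tool: Bystander: yellow plastic T-shaped skate tool, lying, 135 mm by 104 mm, 18 mm high. Origin under the middle of its bar.
- jar: Bystander: brown glass jar with a tin lid, 68 mm across, 95 mm high. Origin: centre of its underside.
- spinner: Bystander: cream boxy motorised bearing spinner, 160 by 130 mm, 148 mm high, fixed, with a spindle sticking out 40 mm at its -x face. Origin: centre of its underside.

How it is judged (in metres and radians):
On the way, in this order (a step that is already met when the one before it is completed fails the run):
1. the pan's lip is on (or within 9 mm above) the mat, with the bearing still lying back in the pan (x of pan_lip in the frame of mat between -0.088 and 0.088 m and y of pan_lip in the frame of mat between -0.073 and 0.073 m and z of pan_lip in the frame of mat below 0.013 m and x of bearing in the frame of pan below 0.025 m), for 0.2 s.
2. the bearing is sliding down the tilted pan towards the lip, the lip still on (or within 9 mm above) the mat (x of pan_lip in the frame of mat between -0.088 and 0.088 m and y of pan_lip in the frame of mat between -0.073 and 0.073 m and z of pan_lip in the frame of mat below 0.013 m and x of bearing in the frame of pan between 0.035 and 0.1 m and angle between pan's own z axis and vertical above 0.2 rad), for 0.04 s.
At the end, for the whole second after the job is handed in: The bearing lies flat (within 5 degrees) and still on the mat, its centre over the mat; the pan stands flat on the shelf (within 2 degrees, under 3.5 mm off it), still, touching neither mat nor bearing; both are released (x of bearing in the frame of mat between -0.085 and 0.085 m and y of bearing in the frame of mat between -0.07 and 0.07 m and z of bearing in the frame of mat between 0.002 and 0.006 m and angle between the z axis of bearing and the z axis of mat, either way round below 0.08 rad and linear speed of each of bearing, pan below 0.02 m/s and height (world z) of pan below 0.0035 m and angle between pan's own z axis and vertical below 0.04 rad and contact force between pan and mat below 0.05 N and contact force between pan and bearing below 0.02 N).
It fails at once if the robot touches the bearing (contact force between bearing and the fingers above 0.1 N or contact force between bearing and the arm above 0.1 N).
It fails at once if the bearing shoots off: it goes faster than 0.35 m/s once it has left its place in the pan (past 25 mm ahead of the pan's middle) (x of bearing in the frame of pan above 0.025 m and linear speed of bearing above 0.35 m/s).
It fails at once if the angle is not held: the pan is swung faster than 0.4 rad/s while the bearing is sliding down it (x of bearing in the frame of pan between 0.025 and 0.075 m and z of bearing in the frame of pan between 0 and 0.01 m and angle between pan's own z axis and vertical above 0.15 rad and angular speed of pan above 0.4 rad/s).
It fails at once if a bystander is shifted by more than 15 mm (distance of any of puller, skate_tool, jar from where it was at the start of the episode above 0.015 m).
It also fails if it takes over 72 s, if anything falls off the work surface, if the arm or the gripper's body presses on something with over 40 N, if the wrist force passes 120 N, or if a joint passes its speed limit or range.

## Working session

There is one attempt and no reset: what is moved stays moved. The work goes in short steps, Python scripts to look and compute and a shell command to move; the robot and the scene stay as the last step left them, time stands still between calls to the robot, and variables do not carry over. Pictures are saved under pics/ and viewed, at most 10 in all, crops included, and the job is handed in when it is done.

```bash
ls; mkdir -p pics; cat > h.py <<'E'
import numpy as np, cv2
from cell import manip
from scipy.spatial.transform import Rotation as R
def Twc(name):
    i=manip.camera_info(name); K=np.array(i["K"],float)
    if "mount" in i:
        s=manip.read_state(); T=np.eye(4); T[:3,:3]=R.from_euler('xyz',s["eef_rot"]).as_matrix(); T[:3,3]=s["eef_pos"]
        return K,T@np.array(i["mount"])
    T=np.eye(4); T[:3,:3]=cv2.Rodrigues(np.array(i["rvec"],float))[0]; T[:3,3]=np.ravel(i["tvec"])
    return K,np.linalg.inv(T)
def shot(name,fn=None):
    K,T=Twc(name); p,d=manip.camera(name)
    if fn: cv2.imwrite(fn,p[:,:,::-1])
    return p,d,K,T
def cloud(d,K,T):
    v,u=np.mgrid[:d.shape[0],:d.shape[1]]
    P=np.stack([(u-K[0,2])/K[0,0]*d,(v-K[1,2])/K[1,1]*d,d],-1)
    return P@T[:3,:3].T+T[:3,3]
def ray(uv,z,K,T):
    r=T[:3,:3]@np.linalg.inv(K)@np.array([uv[0],uv[1],1.]); c=T[:3,3]
    return c+r*(z-c[2])/r[2]
E
python3 - <<'E'
from h import *
ims=[]
for n in ("scene","side","wrist"):
    p,d,K,T=shot(n); np.savez(f"{n}.npz",p=p,d=d,K=K,T=T); print(n,T[:3,3].round(),T[:3,2].round(2)); ims.append(p)
cv2.imwrite("pics/a.png",cv2.resize(ims[0],(800,600))[:,:,::-1])
cv2.imwrite("pics/b.png",cv2.resize(ims[1],(800,600))[:,:,::-1])
print(manip.read_state(),manip.grip_depth)
print(manip.camera_info("wrist")["mount"])
E
```

```text
cell.py
nudge.py
pics
scene [1462. -207.  953.] [-0.67  0.2  -0.71]
side [  63. 1186. 1109.] [ 0.35 -0.7  -0.62]
wrist [ 299. -467.  384.] [-0.24 -0.11 -0.96]
{'clock': 0.15, 'joints': array([-1.20660347e+00,  3.00319927e-01,  1.52141290e+00, -3.46885524e-07,
        1.32066252e+00, -6.66015847e-02]), 'qd': array([-7.87952532e-04,  8.93962295e-05, -3.49356139e-03,  1.66136941e-03,
       -1.28270994e-03,  1.43088287e-03]), 'effort': array([ 1.75892342e-04, -5.31959724e+01, -3.52821100e+01,  7.07784668e-02,
        2.36027653e-02, -8.88945374e-05]), 'eef_pos': array([ 229.60827527, -499.58201935,  205.04039384]), 'eef_rot': array([-3.14079171e+00, -5.30861678e-05,  4.30794503e-01]), 'wrist_force': array([ 0.8145204 , -0.46692954,  0.64729784]), 'moment': array([ 0.03925021,  0.02767756, -0.01143418]), 'finger_force': 0.0, 'finger_gap': 94.27500824391079} -18.8
[[ 2.69086770e-04 -9.64507271e-01 -2.64056151e-01  7.66246976e+01]
 [ 9.99999791e-01  1.04120807e-04  6.38733231e-04 -1.06165282e+00]
 [-5.88569106e-04 -2.64056268e-01  9.64507097e-01 -1.78873962e+02]
 [ 0.00000000e+00  0.00000000e+00  0.00000000e+00  1.00000000e+00]]
```

View pics/a.png

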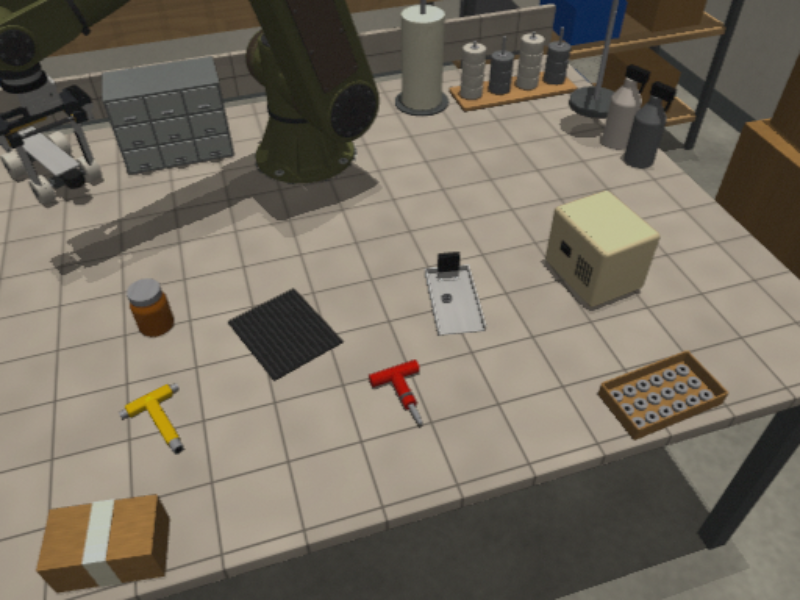

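View pics/b.png

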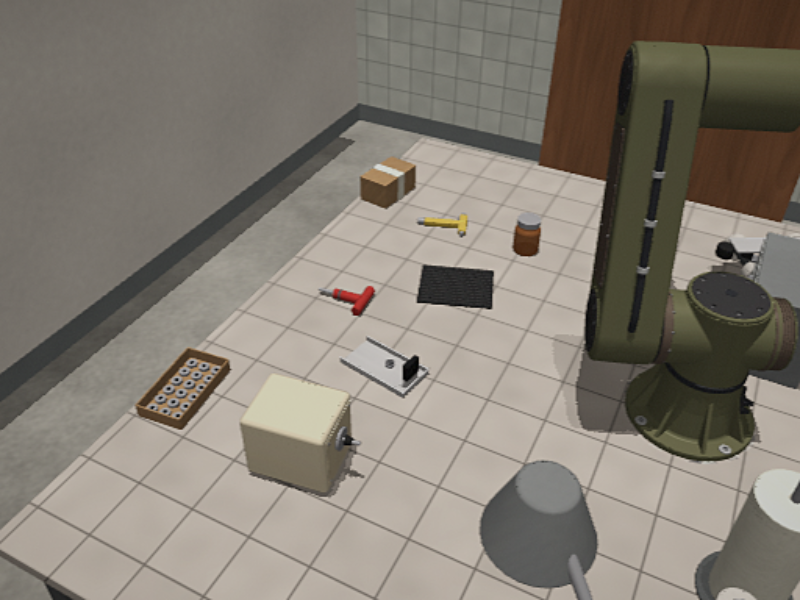

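The scene picture (800x600) shows the pan with its black grip at (448,262), lip at about (462,331) and bearing at (447,298). The mat is at (285,333), the puller at (395,385), the jar at (150,307) and the spinner at (602,250). In the side view the grip is at (411,369) and the mat at (456,286).

```bash
python3 - <<'E'
from h import *
for n,boxes in (("scene",dict(mat=(225,285,345,382),grip=(434,248,464,276),pan=(420,248,490,338),puller=(365,355,428,430),jar=(125,275,178,338))),
          ("side",dict(mat=(412,260,500,312),grip=(398,352,424,386),pan=(335,335,432,398),puller=(315,280,380,318),jar=(508,210,545,258)))):
    z=np.load(n+".npz"); p=z["p"].astype(int);d=z["d"];K=z["K"];T=z["T"]; P=cloud(d,K,T)
    s=p.sum(2); sat=p.max(2)-p.min(2)
    for k,b in boxes.items():
        x0,y0,x1,y1=[int(round(a*.64)) for a in b]
        m=np.zeros(d.shape,bool); m[y0:y1,x0:x1]=1
        m&={"mat":s<200,"grip":s<120,"pan":(sat<22)&(s>250),"puller":(sat>90),"jar":(P[...,2]>15)&(P[...,2]<130)}[k]
        if k=="pan": print("  med col",p[y0:y1,x0:x1][m[y0:y1,x0:x1]].mean(0))
        if k!="jar":
            c=max(cv2.findContours(m.astype(np.uint8),0,2)[0],key=cv2.contourArea); mm=np.zeros(d.shape,np.uint8); cv2.drawContours(mm,[c],-1,1,-1); m&=mm>0
        Q=P[m&(d>0)]; print(n,k,m.sum(),"min",Q.min(0).round(),"max",Q.max(0).round(),"med",np.median(Q,0).round(1),"zpct",np.percentile(Q[:,2],[5,50,95]).round(1))
        if k in("mat","pan"):
            h=4 if k=="mat" else 2
            rr=cv2.minAreaRect(c); print("   rect",[ray(q,h,K,T)[:2].round(1).tolist() for q in cv2.boxPoints(rr)])
            pl=cv2.approxPolyDP(c,4,True)[:,0]; print("   poly",[(q.tolist(),ray(q,h,K,T)[:2].round(1).tolist()) for q in pl])
            gp=np.array([ray(q,h,K,T)[:2] for q in c[:,0]],np.float32); print("   ground rect",cv2.minAreaRect(gp))
        if k=="grip":
            t=Q[Q[:,2]>np.percentile(Q[:,2],50)]; print("   rect xy",cv2.minAreaRect(Q[:,:2].astype(np.float32)),t.mean(0).round(1))
E
```

```text
scene mat 2265 min [ 471. -262.   -2.] max [689. -69.  12.] med [ 586.  -166.1    5.5] zpct [2.4 5.5 8.6]
   rect [[519.6, -262.6], [447.5, -95.1], [639.0, -67.9], [694.7, -222.7]]
   poly [([187, 185], [471.2, -127.4]), ([146, 206], [521.2, -262.3]), ([175, 243], [686.8, -204.3]), ([218, 219], [638.5, -69.5])]
   ground rect ((578.372314453125, -165.0580291748047), (180.3709259033203, 148.82176208496094), 19.444826126098633)
scene grip 145 min [528. 159.  22.] max [547. 201.  66.] med [537.  179.5  46.9] zpct [25.9 46.9 63.7]
   rect xy ((535.4983520507812, 179.8636932373047), (41.7200813293457, 14.032827377319336), 76.6069107055664) [536.7 179.9  57.5]
  med col [160.9453125 157.875     152.071875 ]
scene pan 1244 min [467.  97.  -3.] max [693. 233.  67.] med [611.  167.1   3.8] zpct [ 0.3  3.8 16.9]
   rect [[483.2, 109.4], [466.4, 250.7], [689.7, 212.4], [699.3, 87.2]]
   poly [([294, 161], [468.6, 232.3]), ([299, 172], [523.5, 228.2]), ([280, 178], [530.7, 160.7]), ([273, 174], [506.1, 145.7]), ([279, 171], [498.8, 168.8]), ([270, 171], [489.7, 141.2]), ([277, 197], [606.7, 123.
[... 1163 characters left out ...]
6.1032734  168.79207008]
side pan 2169 min [476.  29.  -9.] max [749. 281.  63.] med [ 6.112e+02  1.715e+02 -1.000e-01] zpct [-4.8 -0.1 12.6]
   rect [[746.9, 131.7], [557.6, 32.3], [475.9, 206.7], [648.3, 296.9]]
   poly [([214, 214], [746.9, 131.7]), ([214, 248], [661.9, 274.0]), ([224, 254], [620.0, 282.1]), ([275, 254], [475.9, 206.7]), ([275, 214], [557.6, 32.3])]
   ground rect ((607.52392578125, 167.16009521484375), (213.82212829589844, 192.368408203125), 27.705896377563477)
side puller 143 min [732. -43.   4.] max [799.  52.  28.] med [747.1  11.3  19.5] zpct [13.2 19.5 25.5]
side jar 381 min [ 449. -423.   15.] max [ 518. -350.  101.] med [ 478.3 -368.2   66.3] zpct [20.7 66.3 95.4]
```

```bash
cat >> h.py <<'E'
def delta(pos,rot):  # target TCP pos, rotation matrix -> row in current tool axes (measured pose)
    s=manip.read_state(); R0=R.from_euler('xyz',s["eef_rot"])
    return np.r_[R0.inv().apply(np.array(pos)-s["eef_pos"]).round(1),(R0.inv()*rot).as_rotvec().round(4)]
def panrot(yaw,tilt=0): # tool orientation for pan yaw (deg), tilt (deg, back raised)
    return R.from_euler('z',yaw,degrees=True)*R.from_euler('y',tilt,degrees=True)*R.from_matrix(np.array([[0,1,0],[1,0,0],[0,0,-1.]]))
E
python3 -c "
from h import *
print(delta([533,185,170],panrot(-12)))"
```

```text
[ 5.615e+02 -4.953e+02  3.550e+01 -7.000e-04 -4.000e-04 -9.306e-01]
```

```bash
python3 nudge.py '[{"sx":37,"sy":-33,"az":-0.12},{"sx":75,"sy":-66,"az":-0.24},{"sx":112,"sy":-99,"az":-0.36},{"sx":150,"sy":-132,"az":-0.48},{"sx":187,"sy":-165,"az":-0.6}]' 50
python3 -c "
from h import *
print(delta([533,185,170],panrot(-12)))"
```

```text
clock: 0.65
eef_pos: [331.0, -269.9, 205.4]
eef_rot: [3.141, 0.0, 1.035]
wrist_force: [0.6, -0.8, 1.4]
finger_gap: 57.4
finger_force: 0.0
[ 4.943e+02 -5.830e+01  3.540e+01  1.000e-04  0.000e+00 -3.260e-01]
```

```bash
python3 nudge.py '[{"sx":49,"sy":-6,"az":-0.06},{"sx":98,"sy":-12,"az":-0.13},{"sx":147,"sy":-18,"az":-0.2},{"sx":196,"sy":-24,"az":-0.26},{"sx":245,"sy":-29,"az":-0.326}]' 50
python3 -c "
from h import *
print(delta([533,185,170],panrot(-12)))"
```

```text
clock: 1.15
eef_pos: [432.1, -44.6, 205.6]
eef_rot: [3.141, 0.0, 1.359]
wrist_force: [1.0, -1.0, 0.5]
finger_gap: 50.0
finger_force: 0.0
[ 2.457e+02  5.050e+01  3.560e+01  3.000e-04  0.000e+00 -2.000e-03]
```

```bash
python3 nudge.py '[{"sx":48,"sy":10},{"sx":96,"sy":20,"sz":5},{"sx":144,"sy":30,"sz":10},{"sx":190,"sy":40,"sz":14},{"sx":205,"sy":50,"sz":15}]' 50
python3 nudge.py '[{},{}]'
python3 - <<'E'
from h import *
p,d,K,T=shot("wrist","pics/w1.png"); np.savez("w1.npz",p=p,d=d,K=K,T=T)
print(delta([533,185,170],panrot(-12)))
E
```

```text
clock: 1.65
eef_pos: [524.4, 146.6, 189.5]
eef_rot: [-3.14, 0.0, 1.36]
wrist_force: [-1.0, -0.5, 0.9]
finger_gap: 50.3
finger_force: 0.0
clock: 1.85
eef_pos: [523.7, 142.6, 190.1]
eef_rot: [-3.141, 0.001, 1.357]
wrist_force: [-0.3, -0.2, -0.5]
finger_gap: 50.1
finger_force: 0.0
[ 4.38e+01 -0.00e+00  2.04e+01 -4.00e-04  3.00e-04 -5.10e-03]
```

View pics/w1.png

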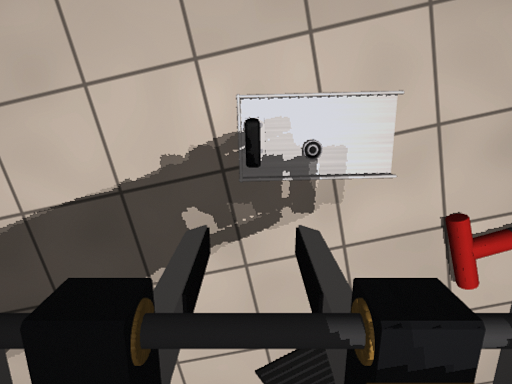

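The wrist picture shows the grip at (252,143), the bearing at (312,149), the back wall from (238,96) to (241,181) and the lip ends at (402,92) and (396,177).

```bash
cat > meas.py <<'E'
from h import *
def meas(fn):
    z=np.load(fn); p=z["p"].astype(int);d=z["d"];K=z["K"];T=z["T"]; P=cloud(d,K,T)
    m=((p.sum(2)<110)&(P[...,2]>35)&(P[...,2]<75)&(abs(P[...,0]-533)<45)&(abs(P[...,1]-185)<45)).astype(np.uint8)
    c=max(cv2.findContours(m,0,2)[0],key=cv2.contourArea); print("grip pix",cv2.boundingRect(c),"top z",np.percentile(P[m>0][:,2],[20,50,80,95]).round(1))
    g=np.array([ray(q,62,K,T)[:2] for q in c[:,0]],np.float32); rr=cv2.minAreaRect(g); print(" grip at z62",np.round(rr[0],1),np.round(rr[1],1),round(rr[2],1))
    # walls: points near z=14 above the floor
    w=(P[...,2]>8)&(P[...,2]<20)&(np.hypot(P[...,0]-600,P[...,1]-170)<125)
    r=cv2.minAreaRect(P[w][:,:2].astype(np.float32)); print(" walls",w.sum(),np.round(r[0],1),np.round(r[1],1),round(r[2],1),np.median(P[w][:,2]))
    f=(p.min(2)>200)&(np.hypot(P[...,0]-600,P[...,1]-170)<125); print(" floor z",np.median(P[f][:,2]).round(1))
    b=((p.sum(2)<250)&(P[...,2]<20)&(P[...,2]>5)&(np.hypot(P[...,0]-600,P[...,1]-170)<60)).astype(np.uint8)
    cs=cv2.findContours(b,0,2)[0]
    for c in cs:
        if cv2.contourArea(c)>40: print(" dark",cv2.contourArea(c),cv2.minEnclosingCircle(c),ray(cv2.minEnclosingCircle(c)[0],9,K,T).round(1))
    return K,T
E
python3 - <<'E'
from meas import *
K,T=meas("w1.npz")
for n,u,h in (("bl",(238,96),14),("br",(241,181),14),("ll",(402,92),14),("lr",(396,177),14),("grip",(252.5,143),62),("bear",(312,149),9)): print(n,ray(u,h,K,T).round(1))
print(T[:3,3])
E
python3 nudge.py '[{"sx":10,"sz":10},{"sx":25,"sz":10},{"sx":40,"sz":10},{"sx":40,"sz":10},{"sx":40,"sz":10}]' 50
python3 - <<'E'
from meas import *
p,d,K,T=shot("wrist","pics/w2.png"); np.savez("w2.npz",p=p,d=d,K=K,T=T); meas("w2.npz"); print(T[:3,3])
E
```

```text
grip pix (245, 119, 16, 48) top z [60.7 61.5 62.2 62.8]
 grip at z62 [532.1 184.2] [43.4 13.2] 79.6
 walls 1721 [600.8 169.3] [ 92.7 172.3] 79.0 14.902492050644469
 floor z 1.8
 dark 208.0 ((311.95281982421875, 150.14151000976562), 9.092066764831543) [592.7 156.9   9. ]
bl [526.7 228.9  14. ]
br [509.9 140.7  14. ]
ll [692.1 197.1  14. ]
lr [677.2 109.   14. ]
grip [532.2 184.1  62. ]
bear [592.9 158.1   9. ]
[539.61016363 218.59311048 368.8879437 ]
clock: 2.4
eef_pos: [532.6, 182.6, 180.4]
eef_rot: [3.142, 0.0, 1.358]
wrist_force: [0.2, 0.0, 0.1]
finger_gap: 50.2
finger_force: 0.0
grip pix (245, 162, 15, 49) top z [60.4 61.4 62.1 62.7]
 grip at z62 [532.5 186.1] [45.9 13. ] 78.1
 walls 1791 [600.8 169.3] [ 93.2 172.2] 78.9 14.861402003044475
 floor z 1.9
 dark 100.5 ((315.0, 214.5), 37.03049087524414) [591.8 126.8   9. ]
 dark 258.5 ((311.3723449707031, 187.77659606933594), 9.911258697509766) [592.9 158.1   9. ]
[548.27755076 258.53368405 359.29151961]
```

```bash
python3 -c "
from h import *
print(delta([532.2,183.2,23.5],panrot(-11)))"
```

```text
[ 9.000e-01 -6.000e-01  1.569e+02 -0.000e+00  1.000e-04 -2.160e-02]
```

```bash
python3 nudge.py '[{"sx":1,"sy":-0.6,"sz":35,"az":-0.02},{"sx":1,"sy":-0.6,"sz":70,"az":-0.02},{"sx":1,"sy":-0.6,"sz":100,"az":-0.02},{"sx":1,"sy":-0.6,"sz":120,"az":-0.02},{"sx":1,"sy":-0.6,"sz":130,"az":-0.02}]' 45
python3 nudge.py '[{"sz":10},{"sz":20},{"sz":27},{"sz":27},{"sz":27}]'
python3 nudge.py '[{},{},{},{},{}]' 25 10
python3 -c "
from h import *
print(delta([532.2,183.2,23.5],panrot(-11)))"
```

```text
clock: 2.95
eef_pos: [531.6, 182.6, 48.8]
eef_rot: [-3.14, 0.001, 1.376]
wrist_force: [-0.3, 0.7, 0.5]
finger_gap: 45.3
finger_force: 0.0
clock: 3.45
eef_pos: [532.5, 183.3, 23.8]
eef_rot: [3.141, -0.0, 1.377]
wrist_force: [-0.3, 0.9, 0.0]
finger_gap: 44.9
finger_force: 0.0
clock: 3.95
eef_pos: [532.3, 183.2, 23.5]
eef_rot: [3.141, -0.0, 1.377]
wrist_force: [0.4, 0.2, 0.5]
finger_gap: 25.0
finger_force: 0.0
[-0.1    -0.1     0.      0.0001 -0.0001 -0.002 ]
```

```bash
python3 nudge.py '[{},{},{}]' 16 10
python3 nudge.py '[{},{},{}]' 10 15
python3 nudge.py '[{},{},{},{}]' 5 40
python3 - <<'E'
from meas import *
p,d,K,T=shot("wrist","pics/w3.png"); np.savez("w3.npz",p=p,d=d,K=K,T=T)
print(manip.read_state()["joints"])
E
```

```text
clock: 4.25
eef_pos: [532.3, 183.2, 23.4]
eef_rot: [-3.142, 0.0, 1.377]
wrist_force: [0.1, -0.3, -0.3]
finger_gap: 16.0
finger_force: 0.0
clock: 4.55
eef_pos: [532.3, 183.2, 23.5]
eef_rot: [3.142, -0.0, 1.377]
wrist_force: [0.0, -1.0, -0.7]
finger_gap: 14.1
finger_force: 15.0
clock: 4.95
eef_pos: [532.3, 183.2, 23.4]
eef_rot: [3.142, -0.0, 1.377]
wrist_force: [1.4, 0.0, -0.9]
finger_gap: 13.6
finger_force: 40.0
[ 2.66478249e-01  5.42179106e-01  1.64038590e+00 -4.66209720e-06
  9.59007501e-01  4.60435643e-01]
```

View pics/w3.png

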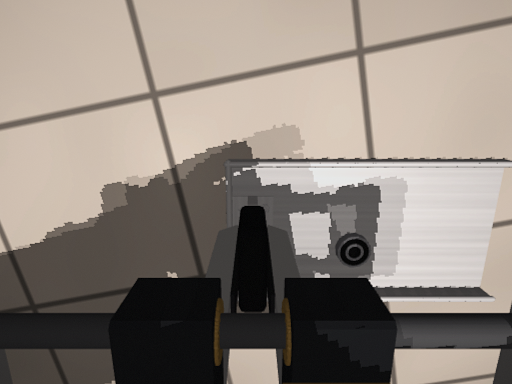

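The pan is gripped: the fingers close on 13.6 mm, and the bearing sits undisturbed at (353,250). Next I lift it and carry it towards the mat.

```bash
python3 nudge.py '[{"sz":-3},{"sz":-8},{"sz":-15},{"sz":-22},{"sz":-30}]'
python3 nudge.py '[{"sz":-8},{"sz":-14},{"sz":-18},{"sz":-20},{"sz":-20}]'
python3 - <<'E'
from h import *
print(delta([514.1,18.1,74],panrot(-70.5)))
K,T=Twc("wrist");p,d=manip.camera("wrist");M=np.array(manip.camera_info("wrist")["mount"])
r=ray((353,250),23.4-9,K,M); print("bearing pan x,y",r[1]-70,r[0])
Q=cloud(d,K,M); print("floor tool z", np.median(Q[220:270,420:470,2]), np.median(Q[180:200,300:400,2]), np.median(Q[180:270,480:485,2]))
E
```

```text
clock: 5.5
eef_pos: [532.3, 183.2, 54.2]
eef_rot: [3.141, -0.0, 1.377]
wrist_force: [-0.3, 0.8, -2.6]
finger_gap: 13.9
finger_force: 40.0
clock: 6.0
eef_pos: [532.3, 183.2, 73.6]
eef_rot: [3.141, -0.0, 1.377]
wrist_force: [-0.4, -0.2, -1.5]
finger_gap: 14.0
finger_force: 40.0
[-1.6550e+02  1.3900e+01 -4.0000e-01  1.0000e-04 -2.0000e-04  1.0365e+00]
bearing pan x,y -6.539475907128676 -12.243076372662344
floor tool z 21.70607453183119 21.727773948653763 21.726608380258355
```

```bash
python3 nudge.py '[{"sx":-3,"az":0.02},{"sx":-9,"sy":1,"az":0.06},{"sx":-18,"sy":2,"az":0.11},{"sx":-28,"sy":3,"az":0.17},{"sx":-38,"sy":3.5,"az":0.23}]'
python3 -c "
from h import *
print(delta([514.1,18.1,74],panrot(-70.5)))"
```

```text
clock: 6.55
eef_pos: [528.3, 144.4, 73.3]
eef_rot: [-3.141, 0.0, 1.142]
wrist_force: [0.7, 0.1, -1.7]
finger_gap: 13.7
finger_force: 40.0
[-1.208e+02  3.960e+01 -7.000e-01 -1.000e-04  3.000e-04  8.018e-01]
```

```bash
python3 nudge.py '[{"sx":-10,"sy":3,"az":0.06},{"sx":-20,"sy":6,"az":0.12},{"sx":-30,"sy":10,"az":0.18},{"sx":-40,"sy":13,"az":0.24},{"sx":-50,"sy":16,"az":0.30}]'
python3 -c "
from h import *
print(delta([514.1,18.1,74],panrot(-70.5)))"
```

```text
clock: 7.05
eef_pos: [522.2, 92.2, 73.3]
eef_rot: [-3.141, 0.0, 0.842]
wrist_force: [-0.5, -0.6, -2.6]
finger_gap: 13.8
finger_force: 40.0
[-6.070e+01  4.330e+01 -7.000e-01 -1.000e-04  2.000e-04  5.016e-01]
```

```bash
python3 nudge.py '[{"sx":-8,"sy":6,"az":0.06},{"sx":-17,"sy":12,"az":0.13},{"sx":-26,"sy":18,"az":0.20},{"sx":-35,"sy":25,"az":0.27},{"sx":-42,"sy":30,"az":0.33}]'
python3 - <<'E'
from h import *
print(delta([514.1,18.1,74],panrot(-70.5)))
p,d,K,T=shot("wrist","pics/w4.png"); np.savez("w4.npz",p=p,d=d,K=K,T=T)
E
```

```text
clock: 7.55
eef_pos: [516.9, 40.7, 73.3]
eef_rot: [-3.142, 0.0, 0.511]
wrist_force: [-0.1, 0.6, -3.0]
finger_gap: 13.9
finger_force: 40.0
[-1.35e+01  1.84e+01 -7.00e-01 -0.00e+00  2.00e-04  1.71e-01]
```

View pics/w4.png

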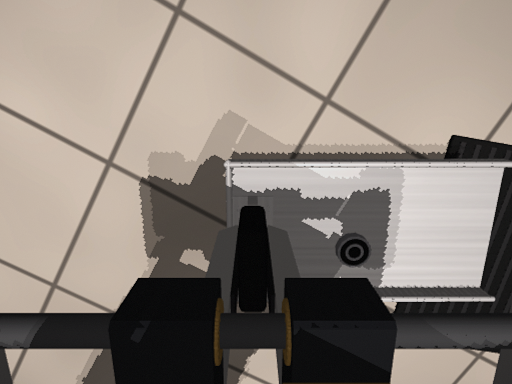

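The bearing is still at (353,250). The mat's +x/+y corner shows at (452,137), and I check that against the predicted (637,-60).

```bash
python3 - <<'E'
from h import *
z=np.load("w4.npz"); K,T=z["K"],z["T"]; print(ray((452,136),4,K,T).round(1),"edge",ray((505,147),4,K,T).round(1))
P=cloud(z["d"],K,T); print(np.median(P[145:155,465:490,2]),np.median(P[250:270,495:510,2]))
E
python3 nudge.py '[{"sx":-4,"sy":5,"az":0.05},{"sx":-8,"sy":10,"az":0.1},{"sx":-11,"sy":15,"az":0.14},{"sx":-13,"sy":18,"az":0.165},{"sx":-13.5,"sy":18.4,"az":0.171}]'
python3 -c "
from h import *
print(delta([514.1,18.1,74],panrot(-70.5)))"
```

```text
[635.8 -61.7   4. ] edge [ 648.8 -101.5    4. ]
3.7576559892142 3.860536572992274
clock: 8.1
eef_pos: [514.4, 18.8, 73.4]
eef_rot: [3.142, 0.0, 0.345]
wrist_force: [-0.5, 0.7, -2.7]
finger_gap: 14.0
finger_force: 40.0
[-0.5     0.5    -0.6     0.      0.      0.0043]
```

```bash
python3 nudge.py '[{"sz":3},{"sz":9},{"sz":17},{"sz":25},{"sz":31}]'
python3 nudge.py '[{"sz":5},{"sz":9},{"sz":11},{"sz":12},{"sz":12}]'
python3 nudge.py '[{"sy":0.3,"sz":-2.3,"ax":0.015},{"sy":0.7,"sz":-4.65,"ax":0.03},{"sy":1.05,"sz":-7,"ax":0.045},{"sy":1.4,"sz":-9.3,"ax":0.06},{"sy":1.8,"sz":-11.6,"ax":0.075}]'
python3 nudge.py '[{"sy":0.3,"sz":-2.3,"ax":0.015},{"sy":0.7,"sz":-4.65,"ax":0.03},{"sy":1.05,"sz":-7,"ax":0.045},{"sy":1.4,"sz":-9.3,"ax":0.06},{"sy":1.8,"sz":-11.6,"ax":0.075}]'
cat > check.py <<'E'
import sys
from h import *
M=np.array(manip.camera_info("wrist")["mount"]); s=manip.read_state(); K,T=Twc("wrist"); p,d=manip.camera("wrist")
g=p.astype(int).sum(2); Q=cloud(d,K,M); X=Q[...,1]-70; Y=Q[...,0]; H=23.6-Q[...,2]
m=((g<200)&(X>-40)&(X<95)&(abs(Y)<41)&(H>3)&(H<14)).astype(np.uint8); m[285:,:]=0
n,l,st,ce=cv2.connectedComponentsWithStats(m)
rot=R.from_euler('xyz',s["eef_rot"]); lip=rot.apply([0,155,23.6])+s["eef_pos"]; back=-rot.as_matrix()[:,2]
out=[]
for i in range(1,n):
    if st[i,4]>150:
        c=cv2.findContours((l==i).astype(np.uint8),0,2)[0][0]; (x,y),r=cv2.minEnclosingCircle(c)
        q=ray((x,y),23.6-9,K,M); out.append((st[i,4],round(q[1]-70,1),round(q[0],1),round(r,1)))
print("t",round(s["clock"],2),"tilt deg",np.degrees(np.arccos(back[2])).round(2),"lip",lip.round(1),"F",s["wrist_force"].round(1),"bearing",out)
b=max(out)[1] if out else 999
lim=float(sys.argv[1]) if len(sys.argv)>1 else -3
sys.exit(0 if b<lim else 1)
E
python3 check.py
```

```text
clock: 8.6
eef_pos: [514.0, 19.2, 41.3]
eef_rot: [-3.141, 0.001, 0.346]
wrist_force: [0.4, -0.3, -2.3]
finger_gap: 13.5
finger_force: 40.0
clock: 9.1
eef_pos: [514.5, 19.1, 30.5]
eef_rot: [3.142, -0.0, 0.346]
wrist_force: [-0.8, -0.7, -1.9]
finger_gap: 13.6
finger_force: 40.0
clock: 9.6
eef_pos: [515.1, 17.3, 42.3]
eef_rot: [-3.065, -0.0, 0.346]
wrist_force: [-0.4, 0.6, -2.6]
finger_gap: 14.2
finger_force: 40.0
clock: 10.1
eef_pos: [515.9, 14.9, 53.7]
eef_rot: [-2.99, -0.0, 0.346]
wrist_force: [-1.0, 1.3, -2.0]
finger_gap: 14.2
finger_force: 40.0
t 10.1 tilt deg 8.67 lip [ 566.7 -126.     7. ] F [-1.   1.3 -2. ] bearing [(np.int32(856), np.float64(-6.6), np.float64(-13.4), 17.5)]
```

```bash
python3 nudge.py '[{"sy":0.15,"sz":1},{"sy":0.3,"sz":2},{"sy":0.3,"sz":2}]' | tail -3
python3 nudge.py '[{"sy":0.3,"sz":-2,"ax":0.013},{"sy":0.6,"sz":-4,"ax":0.026},{"sy":0.9,"sz":-6,"ax":0.039},{"sy":1.2,"sz":-8,"ax":0.052},{"sy":1.55,"sz":-10.1,"ax":0.065}]' | tail -3
python3 check.py -3 &&
python3 nudge.py '[{"sy":0.235,"sz":-1.55,"ax":0.01},{"sy":0.235,"sz":-1.55,"ax":0.01},{"sy":0.235,"sz":-1.55,"ax":0.01}]' >/dev/null && python3 check.py -4.5 &&
python3 nudge.py '[{"sy":0.235,"sz":-1.55,"ax":0.01},{"sy":0.235,"sz":-1.55,"ax":0.01},{"sy":0.235,"sz":-1.55,"ax":0.01}]' >/dev/null && python3 check.py -4.5 &&
python3 nudge.py '[{"sy":0.235,"sz":-1.55,"ax":0.01},{"sy":0.235,"sz":-1.55,"ax":0.01},{"sy":0.235,"sz":-1.55,"ax":0.01}]' >/dev/null && python3 check.py -4.5 &&
python3 nudge.py '[{"sy":0.235,"sz":-1.55,"ax":0.01},{"sy":0.235,"sz":-1.55,"ax":0.01},{"sy":0.235,"sz":-1.55,"ax":0.01}]' >/dev/null && python3 check.py -4.5
```

```text
wrist_force: [-0.1, 0.6, -1.5]
finger_gap: 13.7
finger_force: 40.0
wrist_force: [0.0, 0.1, -1.7]
finger_gap: 13.7
finger_force: 40.0
t 10.95 tilt deg 12.38 lip [ 566.6 -125.8    5.1] F [ 0.   0.1 -1.7] bearing [(np.int32(857), np.float64(-6.6), np.float64(-13.5), 17.5)]
t 11.3 tilt deg 12.89 lip [ 566.5 -125.7    5.1] F [-0.4  0.1 -2.7] bearing [(np.int32(860), np.float64(-6.6), np.float64(-13.4), 17.5)]
t 11.65 tilt deg 13.46 lip [ 566.6 -125.7    5.1] F [ 0.2 -0.5 -1.7] bearing [(np.int32(863), np.float64(-6.6), np.float64(-13.1), 17.6)]
t 12.0 tilt deg 14.04 lip [ 566.6 -125.7    5.1] F [-0.4 -1.1 -1.2] bearing [(np.int32(861), np.float64(-6.4), np.float64(-13.5), 17.8)]
t 12.35 tilt deg 14.61 lip [ 566.6 -125.7    5.1] F [-0.3  0.  -2.3] bearing [(np.int32(872), np.float64(-6.4), np.float64(-13.4), 17.5)]
```

```bash

python3 nudge.py '[{"sy":0.235,"sz":-1.55,"ax":0.01},{"sy":0.235,"sz":-1.55,"ax":0.01},{"sy":0.235,"sz":-1.55,"ax":0.01}]' >/dev/null && python3 check.py -5.2 &&
python3 nudge.py '[{"sy":0.235,"sz":-1.55,"ax":0.01},{"sy":0.235,"sz":-1.55,"ax":0.01},{"sy":0.235,"sz":-1.55,"ax":0.01}]' >/dev/null && python3 check.py -5.2 &&
python3 nudge.py '[{"sy":0.235,"sz":-1.55,"ax":0.01},{"sy":0.235,"sz":-1.55,"ax":0.01},{"sy":0.235,"sz":-1.55,"ax":0.01}]' >/dev/null && python3 check.py -5.2 &&
python3 nudge.py '[{"sy":0.235,"sz":-1.55,"ax":0.01},{"sy":0.235,"sz":-1.55,"ax":0.01},{"sy":0.235,"sz":-1.55,"ax":0.01}]' >/dev/null && python3 check.py -5.2 &&
python3 nudge.py '[{"sy":0.235,"sz":-1.55,"ax":0.01},{"sy":0.235,"sz":-1.55,"ax":0.01},{"sy":0.235,"sz":-1.55,"ax":0.01}]' >/dev/null && python3 check.py -5.2 &&
python3 nudge.py '[{"sy":0.235,"sz":-1.55,"ax":0.01},{"sy":0.235,"sz":-1.55,"ax":0.01},{"sy":0.235,"sz":-1.55,"ax":0.01}]' >/dev/null && python3 check.py -5.2 &&
python3 nudge.py '[{"sy":0.235,"sz":-1.55,"ax":0.01},{"sy":0.235,"sz":-1.55,"ax":0.01},{"sy":0.235,"sz":-1.55,"ax":0.01}]' >/dev/null && python3 check.py -5.2 &&
python3 nudge.py '[{"sy":0.235,"sz":-1.55,"ax":0.01},{"sy":0.235,"sz":-1.55,"ax":0.01},{"sy":0.235,"sz":-1.55,"ax":0.01}]' >/dev/null && python3 check.py -5.2
```

```text
t 12.7 tilt deg 15.18 lip [ 566.6 -125.8    5.1] F [ 0.4 -0.1 -3.6] bearing [(np.int32(865), np.float64(-6.1), np.float64(-13.0), 17.6)]
t 13.05 tilt deg 15.76 lip [ 566.6 -125.8    5.1] F [ 0.6 -0.3 -2.6] bearing [(np.int32(872), np.float64(-6.1), np.float64(-12.8), 17.6)]
t 13.4 tilt deg 16.33 lip [ 566.6 -125.7    5.1] F [-0.5 -0.  -1.9] bearing [(np.int32(876), np.float64(-6.0), np.float64(-13.1), 17.6)]
t 13.75 tilt deg 16.9 lip [ 566.6 -125.7    5.1] F [-0.6 -0.1 -2.5] bearing [(np.int32(879), np.float64(-5.8), np.float64(-13.0), 17.7)]
t 14.1 tilt deg 17.48 lip [ 566.6 -125.7    5.1] F [-0.1  1.1 -2.5] bearing [(np.int32(875), np.float64(-5.8), np.float64(-12.8), 17.8)]
t 14.45 tilt deg 18.05 lip [ 566.6 -125.7    5.1] F [-0.2 -0.4 -2.7] bearing [(np.int32(874), np.float64(-5.4), np.float64(-13.5), 17.6)]
t 14.8 tilt deg 18.62 lip [ 566.6 -125.7    5.1] F [ 0.5 -0.9 -2.2] bearing [(np.int32(873), np.float64(-4.8), np.float64(-13.1), 17.5)]
```

```bash

python3 nudge.py '[{},{},{}]' >/dev/null && python3 check.py -3.8 &&
python3 nudge.py '[{"sy":0.12,"sz":-0.78,"ax":0.005},{"sy":0.12,"sz":-0.78,"ax":0.005},{"sy":0.12,"sz":-0.78,"ax":0.005}]' >/dev/null && python3 check.py -3.5 &&
python3 nudge.py '[{"sy":0.12,"sz":-0.78,"ax":0.005},{"sy":0.12,"sz":-0.78,"ax":0.005},{"sy":0.12,"sz":-0.78,"ax":0.005}]' >/dev/null && python3 check.py -3 &&
python3 nudge.py '[{"sy":0.12,"sz":-0.78,"ax":0.005},{"sy":0.12,"sz":-0.78,"ax":0.005},{"sy":0.12,"sz":-0.78,"ax":0.005}]' >/dev/null && python3 check.py -2.5 &&
python3 nudge.py '[{"sy":0.12,"sz":-0.78,"ax":0.005},{"sy":0.12,"sz":-0.78,"ax":0.005},{"sy":0.12,"sz":-0.78,"ax":0.005}]' >/dev/null && python3 check.py -2.5
```

```text
t 15.15 tilt deg 18.62 lip [ 566.6 -125.6    5.1] F [ 0.5 -0.2 -2.1] bearing [(np.int32(869), np.float64(-4.8), np.float64(-13.1), 17.5)]
t 15.5 tilt deg 18.9 lip [ 566.6 -125.7    5.2] F [-1.   0.4 -2.1] bearing [(np.int32(872), np.float64(-4.4), np.float64(-13.5), 17.8)]
t 15.85 tilt deg 19.19 lip [ 566.6 -125.7    5.1] F [ 0.4 -0.5 -2.4] bearing [(np.int32(873), np.float64(-3.6), np.float64(-12.9), 17.4)]
t 16.2 tilt deg 19.48 lip [ 566.6 -125.6    5.1] F [-0.5  0.1 -1.9] bearing [(np.int32(880), np.float64(-2.2), np.float64(-13.1), 17.7)]
```

```bash

python3 nudge.py '[{},{},{}]' >/dev/null && python3 check.py 5 &&
python3 nudge.py '[{},{},{}]' >/dev/null && python3 check.py 15 &&
python3 nudge.py '[{},{},{}]' >/dev/null && python3 check.py 30
```

```text
t 16.55 tilt deg 19.48 lip [ 566.5 -125.6    5.1] F [ 0.6 -0.5 -2.2] bearing [(np.int32(882), np.float64(2.1), np.float64(-13.4), 17.8)]
t 16.9 tilt deg 19.48 lip [ 566.6 -125.6    5.1] F [ 0.6  0.7 -2.1] bearing [(np.int32(886), np.float64(7.3), np.float64(-12.8), 17.9)]
t 17.25 tilt deg 19.48 lip [ 566.6 -125.6    5.1] F [-0.3 -0.2 -2.5] bearing [(np.int32(891), np.float64(13.7), np.float64(-13.1), 17.7)]
```

It creeps at about 15–18 mm/s, so I hold the angle.

```bash

python3 nudge.py '[{},{},{},{},{}]' >/dev/null && python3 check.py 40 &&
python3 nudge.py '[{},{},{},{},{}]' >/dev/null && python3 check.py 60 &&
python3 nudge.py '[{},{},{},{},{}]' >/dev/null && python3 check.py 75
```

```text
t 17.8 tilt deg 19.48 lip [ 566.5 -125.6    5.1] F [-0.   0.7 -2.9] bearing [(np.int32(898), np.float64(26.1), np.float64(-13.1), 18.2)]
t 18.35 tilt deg 19.48 lip [ 566.6 -125.6    5.2] F [-0.1 -0.4 -2.4] bearing [(np.int32(948), np.float64(41.3), np.float64(-13.1), 18.9)]
t 18.9 tilt deg 19.48 lip [ 566.5 -125.6    5.1] F [-0.2  0.5 -1.8] bearing [(np.int32(966), np.float64(59.3), np.float64(-12.0), 19.2)]
```

```bash

python3 nudge.py '[{},{},{},{},{}]' >/dev/null; python3 check.py 120 ;
python3 nudge.py '[{},{},{},{},{}]' >/dev/null; python3 check.py 120
python3 nudge.py '[{},{},{}]' >/dev/null; python3 check.py 120
python3 - <<'E'
from h import *
p,d,K,T=shot("wrist","pics/w5.png"); q,*_=shot("scene")
a=cv2.resize(q[170:260,130:330],(800,360))[:,:,::-1]; b=cv2.resize(p[150:320,300:512],(400,320))[:,:,::-1]
o=np.zeros((600,800,3),np.uint8); o[:300]=cv2.resize(a,(800,300)); o[300:,:400]=cv2.resize(b,(400,300)); cv2.imwrite("pics/c5.png",o)
E
```

```text
t 19.45 tilt deg 19.48 lip [ 566.6 -125.6    5.2] F [ 0.1  0.4 -2.4] bearing [(np.int32(866), np.float64(80.3), np.float64(-13.8), 19.2)]
t 20.0 tilt deg 19.48 lip [ 566.5 -125.6    5.1] F [ 0.1  0.7 -2.2] bearing [(np.int32(855), np.float64(80.4), np.float64(-12.8), 19.1)]
t 20.35 tilt deg 19.48 lip [ 566.5 -125.6    5.1] F [-0.2 -0.2 -1.7] bearing [(np.int32(855), np.float64(80.3), np.float64(-13.8), 19.2)]
```

View pics/c5.png

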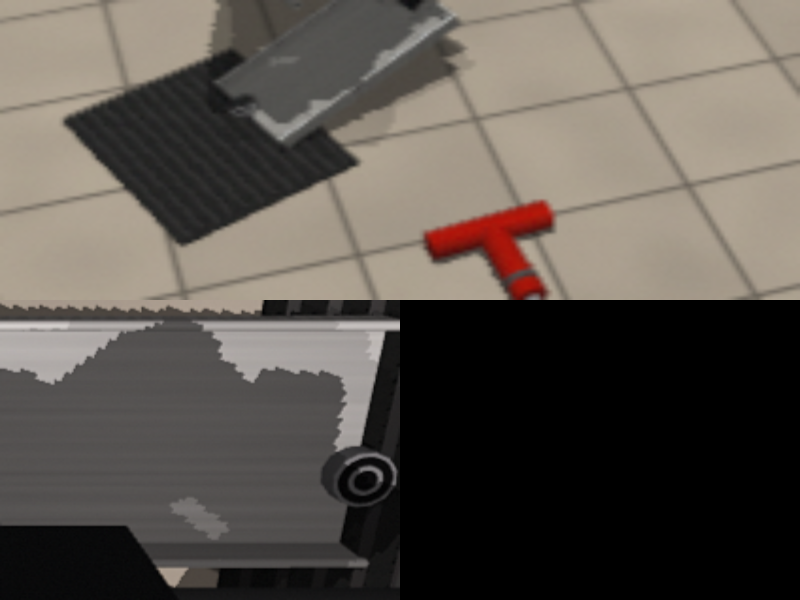

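The bearing's front edge rests on the mat and its rear is still on the lip (bottom inset, (362,480)). I draw the pan back slowly, horizontally.

```bash

python3 nudge.py '[{"sy":-1,"sz":0.35},{"sy":-2.5,"sz":0.9},{"sy":-4,"sz":1.4},{"sy":-5.5,"sz":1.95},{"sy":-7,"sz":2.5}]' >/dev/null; python3 check.py 120 ;
python3 nudge.py '[{"sy":-1.5,"sz":0.53},{"sy":-3,"sz":1.06},{"sy":-4.5,"sz":1.6},{"sy":-6,"sz":2.1},{"sy":-7.5,"sz":2.65}]' >/dev/null; python3 check.py 120
python3 nudge.py '[{"sy":-1.5,"sz":0.53},{"sy":-3,"sz":1.06},{"sy":-4.5,"sz":1.6},{"sy":-6,"sz":2.1},{"sy":-7,"sz":2.5}]' >/dev/null; python3 check.py 120
python3 - <<'E'
from h import *
p,d,K,T=shot("wrist","pics/w6.png"); q,*_=shot("scene")
a=cv2.resize(q[170:260,130:330],(800,360))[:,:,::-1]; b=cv2.resize(p[150:320,300:512],(400,320))[:,:,::-1]
o=np.zeros((600,800,3),np.uint8); o[:300]=cv2.resize(a,(800,300)); o[300:,:400]=cv2.resize(b,(400,300)); cv2.imwrite("pics/c6.png",o)
E
```

```text
t 21.0 tilt deg 19.48 lip [ 564.  -118.4    5.1] F [-0.2 -0.4 -3.3] bearing [(np.int32(700), np.float64(86.7), np.float64(-14.0), 18.6)]
t 21.55 tilt deg 19.48 lip [ 561.3 -111.     5.2] F [ 0.2 -0.4 -2.1] bearing [(np.int32(357), np.float64(92.5), np.float64(-12.8), 17.5)]
t 22.1 tilt deg 19.48 lip [ 558.8 -104.     5.1] F [ 0.6  0.3 -2.5] bearing []
```

View pics/c6.png

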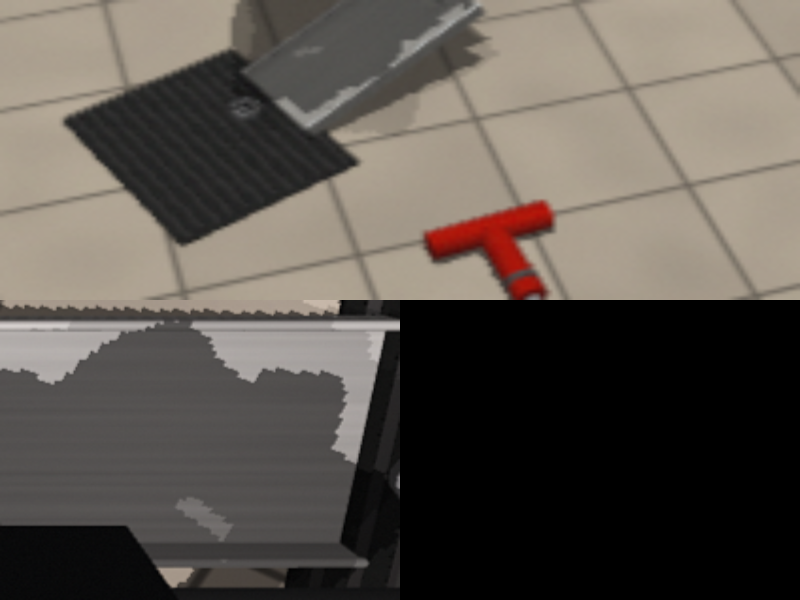

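The bearing lies free on the mat at inset (243,107), and the lip has cleared it. I keep backing off the mat, then flatten the pan.

```bash

python3 nudge.py '[{"sy":-3,"sz":1.06},{"sy":-8,"sz":2.8},{"sy":-14,"sz":5},{"sy":-20,"sz":7.1},{"sy":-25,"sz":8.8}]' >/dev/null; python3 check.py 120 ;
python3 nudge.py '[{"sy":-4,"sz":1.4},{"sy":-8,"sz":2.8},{"sy":-11,"sz":3.9},{"sy":-13,"sz":4.6},{"sy":-13,"sz":4.6}]' >/dev/null; python3 check.py 120
python3 -c "
from h import *
s=manip.read_state(); rot=R.from_euler('xyz',s['eef_rot']); lip=rot.apply([0,155,23.6])+s['eef_pos']
H=np.array([.333,-.943,0]); t=lip-155*H; t[2]=30
print(delta(t,panrot(-70.3)),t,'lip mat y',(lip-[577.5,-161,0])@-H, s['joints'])"
```

```text
t 22.75 tilt deg 19.48 lip [549.6 -78.5   5.1] F [-0.3 -0.8 -2.5] bearing []
t 23.3 tilt deg 19.48 lip [545.1 -66.    5.2] F [ 0.6 -0.5 -2.2] bearing []
[ 1.00e+00  6.00e-01  5.19e+01 -3.40e-01  3.00e-04  2.00e-03] [493.53969359  79.96901989  30.        ] lip mat y 100.1711777866852 [-0.10895132  0.4183022   1.7187403   0.33014014  1.17869759  0.9620647 ]
```

```bash

python3 nudge.py '[{"sy":-1,"sz":6,"ax":-0.04},{"sy":-1.4,"sz":13,"ax":-0.085},{"sy":-1.7,"sz":19.5,"ax":-0.128},{"sy":-1.8,"sz":26,"ax":-0.17},{"sy":-1.5,"sz":32.7,"ax":-0.213}]' >/dev/null
python3 nudge.py '[{"sy":0.4,"sz":6.5,"ax":-0.042},{"sy":1.2,"sz":13,"ax":-0.085},{"sy":2,"sz":19,"ax":-0.125},{"sy":2.1,"sz":19.2,"ax":-0.127},{"sy":2.1,"sz":19.2,"ax":-0.127}]'
python3 check.py 120
python3 -c "
from h import *
s=manip.read_state();t=s['eef_pos'].copy();t[2]=23.7;print(delta(t,panrot(-70.3)))"
```

```text
clock: 24.35
eef_pos: [494.0, 75.9, 29.6]
eef_rot: [-3.14, 0.0, 0.346]
wrist_force: [-0.1, 0.3, -2.8]
finger_gap: 13.9
finger_force: 40.0
t 24.35 tilt deg 0.06 lip [546.6 -69.9   5.8] F [-0.1  0.3 -2.8] bearing []
[-0.0e+00  0.0e+00  6.0e+00 -1.0e-03 -3.0e-04  1.7e-03]
```

```bash

python3 nudge.py '[{"sz":2,"ax":-0.001},{"sz":4,"ax":-0.001},{"sz":5,"ax":-0.001},{"sz":5.7,"ax":-0.001},{"sz":5.7,"ax":-0.001}]'
python3 nudge.py '[{"sz":0.3},{"sz":0.3},{"sz":0.3}]'
```

```text
clock: 24.9
eef_pos: [494.0, 75.7, 23.6]
eef_rot: [3.141, 0.0, 0.346]
wrist_force: [-0.0, -0.2, -2.6]
finger_gap: 13.9
finger_force: 40.0
clock: 25.2
eef_pos: [494.0, 75.8, 23.4]
eef_rot: [3.141, 0.0, 0.346]
wrist_force: [-0.3, 0.3, -2.6]
finger_gap: 14.0
finger_force: 40.0
```

```bash

python3 nudge.py '[{"sz":0.3},{"sz":0.6},{"sz":0.6}]'| grep -E "pos|wrist"
python3 nudge.py '[{"sz":0.3},{"sz":0.5},{"sz":0.5}]'| grep -E "pos|wrist"
```

```text
eef_pos: [494.1, 75.8, 23.4]
wrist_force: [-3.1, -1.1, 6.9]
eef_pos: [494.1, 75.8, 23.4]
wrist_force: [-7.6, -0.9, 14.9]
```

Contact. I undo the last press and release gently.

```bash

python3 nudge.py '[{"sz":-0.5},{"sz":-0.8},{"sz":-0.8}]' | grep -E "pos|wrist"
python3 nudge.py '[{},{},{}]' 14 5 | tail -3
python3 nudge.py '[{},{},{},{},{}]' 40
python3 nudge.py '[{"sz":-5},{"sz":-20},{"sz":-40},{"sz":-70},{"sz":-100}]'
python3 nudge.py '[{"sx":-15,"sy":-15,"sz":-20},{"sx":-45,"sy":-45,"sz":-30},{"sx":-45,"sy":-45,"sz":-30},{"sx":-45,"sy":-45,"sz":-30}]'
python3 - <<'E'
from h import *
p,d,K,T=shot("wrist","pics/w7.png"); np.savez("w7.npz",p=p,d=d,K=K,T=T); q,D,k,t=shot("scene"); np.savez("s7.npz",p=q,d=D,K=k,T=t)
r,*_=shot("side")
o=np.zeros((600,800,3),np.uint8); o[:300,:400]=cv2.resize(p,(400,300)); o[300:]=cv2.resize(q[140:290,60:330],(800,300)); o[:300,400:]=cv2.resize(r[120:300,180:400],(400,300)); cv2.imwrite("pics/c7.png",o[:,:,::-1])
E
```

```text
eef_pos: [494.1, 75.8, 23.4]
wrist_force: [-2.9, -1.2, 5.5]
wrist_force: [0.5, -0.5, 1.2]
finger_gap: 13.9
finger_force: 1.0
clock: 26.9
eef_pos: [494.0, 75.7, 23.1]
eef_rot: [3.141, 0.0, 0.346]
wrist_force: [-1.0, -0.2, 0.0]
finger_gap: 39.9
finger_force: 0.0
clock: 27.4
eef_pos: [493.7, 75.8, 124.4]
eef_rot: [3.141, 0.0, 0.346]
wrist_force: [-1.1, 1.3, 0.6]
finger_gap: 40.3
finger_force: 0.0
clock: 27.8
eef_pos: [436.5, 103.2, 153.8]
eef_rot: [3.14, -0.001, 0.347]
wrist_force: [0.5, -0.3, -0.5]
finger_gap: 40.0
finger_force: 0.0
```

View pics/c7.png

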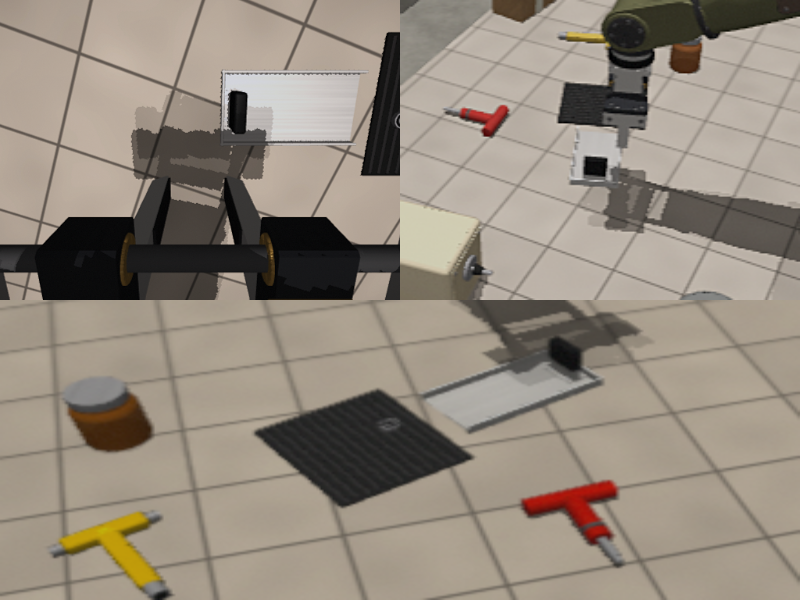

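The pan stands clear of the mat, and the bearing lies well inside it (bottom inset, (388,424)). I check the numbers and then hand in.

```bash
python3 - <<'E'
from h import *
z=np.load("s7.npz");P=cloud(z["d"],z["K"],z["T"]); u=(60+388*270/800,140+(424-300)*.5)
b=ray(u,11,z["K"],z["T"]); c,s=np.cos(np.radians(19.45)),np.sin(np.radians(19.45)); e=b[:2]-[577.5,-161-4]
print("bearing",b.round(1),"mat frame",(c*e[0]+s*e[1]).round(1),(-s*e[0]+c*e[1]).round(1))
z=np.load("w7.npz");P=cloud(z["d"],z["K"],z["T"]);p=z["p"].astype(int)
f=np.zeros(p.shape[:2],bool); f[98:172,335:450]=1; Q=P[f&(z["d"]>0)]
A=np.c_[Q[:,:2],np.ones(len(Q))]; k=np.linalg.lstsq(A,Q[:,2],rcond=None)[0]; print("floor z",np.median(Q[:,2]).round(2),"tilt deg",np.degrees(np.hypot(*k[:2])).round(2))
E
```

```text
bearing [ 553.9 -131.1   11. ] mat frame -10.9 39.9
floor z 1.76 tilt deg 0.03
```

```bash
python3 -c "
from cell import manip
print(manip.sign_off())"
```

```text
the job is handed in; nothing more can be done
None
```

I handed the job in at about 28 s, but no verdict came back: by my last camera check the bearing lies untouched on the mat about 35 mm inside the nearest edge, and the pan stands flat on the shelf about 20 mm clear of the mat, released, with the bystanders left alone.

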